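Drawer tools back into their inserts

TASK

The drawer inserts have been washed and stand on the worktop ready to be filled again. Take the four drawer things that lie in front of the tall mixer (mind the mixer) and lay each flat in the insert made for its size: the gas lighter in the longest, the bottle opener in the broadest, the peeler in the slimmest and the tealight in the small square one. Leave the egg cup and the salt shaker standing where they are.

Things in the scene. Friction and masses are not known exactly. Their poses are not given: they have to be found in the camera images.
- gas_lighter: Long gas lighter with a blue body and a thin metal tube, lying flat along its y axis, 245 mm long, 32 mm wide, 21 mm high, 60 g. Origin: middle of its length, on its underside; z up. The blue body reaches from y = -15 to +122 mm and is 27 mm wide between x = -11 and +16 mm (grip it there across x, about y = +12 mm). Belongs in the long insert, either way round.
- bottle_opener: Bottle opener with a black handle and a flat steel head, lying flat along its x axis, 174 mm long, 20 mm high, 80 g. Origin: middle of its length, on its underside; z up. The handle, 24 mm wide and 19 mm high, reaches from x = -87 to +18 mm (grip it across y, about x = -10 mm); the 42 mm wide head is the +x end. Belongs in the broad insert, either way round.
- peeler: The peeler in front of the mixer (not the far left one): blue handle, slim blade, lying flat along its x axis, 170 mm long, 25 mm wide, 18 mm high, 80 g. Origin: mid-length, on its underside; z up. The handle, 24 mm wide and 17 mm high, reaches from x = -85 to +20 mm (grip it across y, about x = -10 mm); the blade, 14 mm wide and 6 mm high, is at +x. Belongs in the slim insert, either way round.
- tealight: Round tealight candle in a grey metal cup, green wax, standing flat, 38 mm across and 15 mm high, 15 g. Origin: centre of its underside; z up. Grip it across its diameter, in any direction. Belongs in the small insert.
- long_insert: The longest of the four inserts, for the gas lighter. White plastic tray, grey liner, 271 x 56 mm outside, 265 x 50 mm inside, fixed on the worktop. Floor 3 mm, walls 3 mm thick, 20 mm high, rim 2.5 mm proud; in the middle of both walls along x a finger scoop 70 mm long, cut down to 6 mm, lets gripping fingers pass. Origin: centre of its underside; x along its length, z up.
- broad_insert: The broadest of the four inserts, for the bottle opener. White plastic tray, grey liner, 200 x 66 mm outside, 194 x 60 mm inside, fixed on the worktop. Floor 3 mm, walls 3 mm thick, 20 mm high, rim 2.5 mm proud; in the middle of both walls along x a finger scoop 70 mm long, cut down to 6 mm, lets gripping fingers pass. Origin: centre of its underside; x along its length, z up.
- slim_insert: The slimmest of the four inserts, for the peeler. White plastic tray, grey liner, 196 x 45 mm outside, 190 x 39 mm inside, fixed on the worktop. Floor 3 mm, walls 3 mm thick, 20 mm high, rim 2.5 mm proud; in the middle of both walls along x a finger scoop 70 mm long, cut down to 6 mm, lets gripping fingers pass. Origin: centre of its underside; x along its length, z up.
- small_insert: The smallest of the four inserts, for the tealight; square. White plastic tray, grey liner, 62 x 62 mm outside, 56 x 56 mm inside, fixed on the worktop. Floor 3 mm, walls 3 mm thick, 20 mm high, rim 2.5 mm proud; in the middle of both walls along x a finger scoop 36 mm long, cut down to 6 mm, lets gripping fingers pass. Origin: centre of its underside; x along its length, z up.
- egg_cup: Loose cream stoneware egg cup standing between tools and inserts (not the one at the far left), 49 mm across, 57 mm high; a bystander. Origin: centre of its foot; z up.
- salt_shaker: Loose glass salt shaker with a domed metal cap, standing right of the mixer's front (not the one left of the mixer), 44 mm across, 90 mm high; a bystander. Origin: centre of its foot; z up.
Mind the look-alikes: they are no part of the job. Of the things shaped like the tealight, the grey one is meant.

How it is judged:
By the outcome, as a careful person would: the job done as asked, in the order asked, and still so for the second after the job is handed in, with the robot touching nothing.
It also fails if it takes over 109 s, if anything falls off the work surface, if the arm or the gripper's body presses on something with over 40 N, if the wrist force passes 120 N, or if a joint passes its speed limit or range.

ROBOT

A 6-joint arm with a two-finger parallel gripper is mounted at the origin on a cart in front of the work surface, level with it; the furniture and walls round the work are solid. World frame = base frame: x ahead of the robot, y to its left, z up, the work surface at z = 0. Lengths are in m, angles in rad, forces in N, time in s.
With the tool pointing down it reaches from about 0.35 to 0.775 m from the base axis. Payload 5.5 kg.
Tool frame: the origin (TCP) lies at the very end of the fingers, on their centre line; the grasp point (between the pads) lies 19 mm behind it; z points along the fingers, y is the line along which they close (so a half turn about z gives the same grasp; the last joint's range is limited). The gripper opens to 85 mm and grips with 20 to 120 N. Pads are 22 mm wide; open, the fingers measure 114 mm over their backs; the gripper's body (76 mm by 85 mm) begins 54 mm behind the grasp point. The pads swing forward as they close: fully open they stand 13 mm farther back than shut.
Start: joints at [-1.396, 0.313, 0.046, 1.304, 0, 1.431], TCP at [0.178, -0.547, 0.231] pointing down, gripper open.
Joint ranges: [-2.76, 2.76], [-0.86, 1.69], [-1.03, 1.26], [-2.2, 2.34], [-1.47, 1.5], [-3.14, 3.14]. Speed limits (rad/s): [2.57, 2.57, 3.14, 3.14, 3.14, 3.14].

INTERFACE

Orientations are given as a unit quaternion [w, x, y, z].
In Python, from workcell import env, viewer, nets gives the robot as it stands. The module is installed in compiled form; this text tells all that it offers.
- The arm moves only by the tool pendant, called by a JSON object that holds its "api" and its "payload", one argument or row to a line. Schema: {"type":"object","properties":{"motion":{"type":"array","items":{"type":"array","items":{"type":"number"},"minItems":6,"maxItems":6},"minItems":1,"maxItems":8},"finger_gap":{"type":"number"},"grip_n":{"type":"number"},"only":{"type":"string"},"quiet":{"type":"boolean"},"lines":{"type":"string"}},"required":["motion"],"additionalProperties":false}. motion is a list of rows, 1 to 8 of them, each of 6 numbers: dx, dy, dz in units of 50 mm, then a rotation vector rx, ry, rz in units of 0.1 rad; each row is the pose to reach, as a shift and turn from the pose commanded when the call began, along the tool's axes at that moment; what a row does not reach only later rows make up. A row lasts 1/8 s, in which the tool goes at most 0.0625 m and 0.188 rad, less where a joint would pass 70% of its speed; a pose out of reach is approached as far as the arm can. finger_gap is the finger opening in m, set as the call begins (left out keeps the last). The fingers move at their own pace and stop on an object; grip_n is the grip in N (left out, the last holds). Time passes only in rows, so rows that do not move let the fingers close. The tool returns the time, the measured TCP pose, the force, the opening and the grip force at its end. only (a regular expression) keeps the lines of the reply that match it, lines (a string "A,B") keeps lines A to B, and quiet returns only ok. Input that does not fit is refused with a message, and nothing moves.
- env.get_state(): the state, without advancing time (a new reading comes with each control period).
- viewer.read_camera(name): name is "scene" or "top" or "wrist"; returns a dict with "image" (480x640x3 uint8, red, green, blue), "K" (3x3 intrinsics, pixels), "R" (3x3) and "t" (3): a world point X has camera coordinates R X + t. Camera axes: x right, y down, z forward; pixel columns grow to the right and rows downward; lengths in m; the calibration is good to about 2 mm. A picture is of the moment at which its call begins. There is no depth.
- env.hand_in(): hands the job in; it is judged then, once.
Trained networks look in a picture, given as the dict that the camera call returned (one of the last four; its "shot" number tells which), for a name from the list of things; names that differ only in an ending like _2 or _b are one class to them, and where a whole thing is asked for, a point or a joint stands for the part that bears it (a point fixed in the world has none). Each returns a list of dicts, best first, with "confidence" (0 to 1); they miss things now and then, are a little off and sometimes report something else, mostly with a low value. They report only what shows in the picture. A call takes as long as a camera call. They do not tell look-alikes from the thing itself.
- nets.outline_of(label, picture): "region" (480x640 bool, what is visible of it) and "box" ([left, top, right, bottom] in pixels, round what is visible of it).
The state is a dict: "clock": time; "joint_pos": joint angles; "qvel": joint speeds; "tau": joint torques, N m; "tcp_pos": TCP position; "orientation": TCP orientation; "wrist_force": force on the tool from outside, world axes, zero at the start; "ft_torque": the same for the moment, N m; "finger_gap": finger opening in m; "grip_force": force on a finger pad.
Only numpy, scipy, OpenCV 4.12 (cv2) and the standard library are available. Lean on these libraries where they do the work, as an engineer would, in place of code of your own. Each camera call takes 0.05 s, during which the arm holds its last target. There are 200 camera calls.

## Working session

There is one attempt and no reset: what is moved stays moved. The work goes in short steps, Python scripts to look and compute and a tool call to move; the robot and the scene stay as the last step left them, time stands still between calls to the robot, and variables do not carry over. Pictures are saved under pics/ and viewed, at most 22 in all, crops included, and the job is handed in when it is done.

```bash
mkdir -p pics
```

Create h.py:
```python
import numpy as np, cv2, json
from workcell import env, viewer, nets
def shot(n, save=None):
    p=viewer.read_camera(n)
    if save: cv2.imwrite(f"pics/{save}.png", p["image"][:,:,::-1])
    return p
def back(p,uv,z):
    "pixels -> world at height z"
    uv=np.atleast_2d(uv).astype(float)
    d=np.c_[uv,np.ones(len(uv))]@np.linalg.inv(p["K"]).T@p["R"]
    c=-p["R"].T@p["t"]
    return c+d*((z-c[2])/d[:,2])[:,None]
```

Run:
```python
from h import *
print(env.get_state())
L=["gas_lighter","bottle_opener","peeler","tealight","long_insert","broad_insert","slim_insert","small_insert","egg_cup","salt_shaker"]
for n in ["top","scene"]:
    p=shot(n,n+"0"); print(n,-p["R"].T@p["t"])
    for l in L:
        for o in nets.outline_of(l,p)[:4]:
            if o["confidence"]<.2: continue
            m=o["region"]; ys,xs=np.nonzero(m); 
            r=cv2.minAreaRect(np.c_[xs,ys].astype(np.float32)); b=back(p,cv2.boxPoints(r),0.01)
            c=b.mean(0); e1=b[1]-b[0]; e2=b[2]-b[1]
            if np.linalg.norm(e1)<np.linalg.norm(e2): e1,e2=e2,e1
            print(l,round(float(o["confidence"]),2),np.round(o["box"]),"c",c[:2].round(3),"L",np.linalg.norm(e1).round(3),np.linalg.norm(e2).round(3),"ang",np.degrees(np.arctan2(e1[1],e1[0])).round(1))
```

```text
{'clock': 0.0, 'joint_pos': array([-1.39563410e+00,  3.14050514e-01,  4.49676860e-02,  1.30357320e+00,
       -2.31316964e-05,  1.43121799e+00]), 'qvel': array([-0.00028308,  0.00041237,  0.00132462,  0.00196674,  0.00067735,
        0.00104006]), 'tau': array([-1.14413830e-03, -4.80628252e+01,  2.98531598e+01,  1.93025958e-02,
       -6.94608207e-05,  3.68469159e-06]), 'tcp_pos': array([ 0.17790961, -0.54625228,  0.23037573]), 'orientation': array([-9.29497675e-04,  9.87642403e-01,  1.56721470e-01, -2.81069890e-05]), 'wrist_force': array([0.61679633, 0.29748792, 0.58649875]), 'ft_torque': array([ 0.01738421, -0.03208796,  0.02231648]), 'grip_force': 0.0, 'finger_gap': 0.08514745757960439}
top [-0.21040634 -0.17654279  1.5198472 ]
gas_lighter 0.96 [162. 233. 200. 308.] c [0.449 0.408] L 0.246 0.036 ang -5.2
bottle_opener 0.83 [231. 256. 249. 312.] c [0.447 0.234] L 0.174 0.044 ang 12.5
peeler 0.85 [198. 247. 225. 297.] c [0.459 0.321] L 0.169 0.028 ang -2.4
tealight 0.55 [265. 278. 281. 294.] c [0.462 0.141] L 0.041 0.037 ang -165.0
tealight 0.49 [271. 250. 281. 262.] c [0.551 0.158]
[... 712 characters left out ...]
0.82 [246. 347. 326. 391.] c [0.456 0.322] L 0.171 0.028 ang 176.2
tealight 0.81 [280. 277. 300. 295.] c [0.547 0.156] L 0.047 0.035 ang 119.6
long_insert 0.9 [290. 213. 407. 273.] c [ 0.495 -0.033] L 0.292 0.084 ang -178.2
broad_insert 0.73 [340. 166. 425. 206.] c [ 0.503 -0.25 ] L 0.22 0.095 ang 177.4
broad_insert 0.54 [332. 248. 356. 281.] c [0.468 0.037] L 0.092 0.051 ang -63.1
slim_insert 0.89 [364. 143. 435. 177.] c [ 0.507 -0.365] L 0.21 0.077 ang 177.6
small_insert 0.87 [345. 195. 376. 228.] c [ 0.512 -0.141] L 0.087 0.076 ang -76.2
egg_cup 0.56 [335. 250. 357. 281.] c [0.468 0.037] L 0.092 0.051 ang 115.4
salt_shaker 0.97 [256. 210. 276. 246.] c [0.687 0.02 ] L 0.114 0.045 ang 121.1
```

View pics/top0.png

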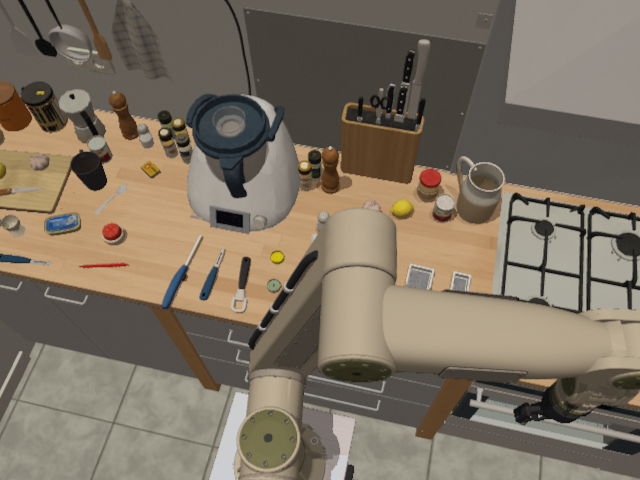

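View pics/scene0.png

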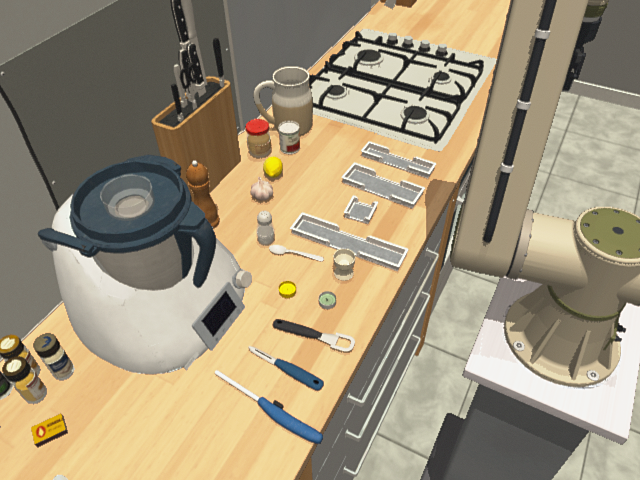

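The top view shows the tools in a row: lighter (183,270), peeler (212,272), opener (241,284), and the grey tealight with green wax (274,286). The yellow tealight at (277,257) is a decoy. The arm hides the inserts in this view. They show in the scene view: long (348,240), small (361,210), broad (382,186) and slim (398,159). The egg cup is at (344,264) and the salt shaker at (265,228).

I'll move over the inserts and look with the wrist camera.

Units first: shifts go in units of 50 mm and turns go in units of 0.1 rad. So 0.32 m is 6.4, -0.26 m is -5.2, 0.35 rad is 3.5.

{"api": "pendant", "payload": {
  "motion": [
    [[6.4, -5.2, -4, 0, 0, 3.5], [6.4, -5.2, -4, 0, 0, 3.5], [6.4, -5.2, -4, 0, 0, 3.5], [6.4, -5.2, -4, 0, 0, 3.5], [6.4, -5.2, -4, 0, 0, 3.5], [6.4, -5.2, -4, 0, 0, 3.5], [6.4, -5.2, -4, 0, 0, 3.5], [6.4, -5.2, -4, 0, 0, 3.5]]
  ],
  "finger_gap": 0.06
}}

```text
refused: motion[0]: the value is too long (schema: maxItems 6). Nothing was moved.
```

The error is about the shape of the input: a list of rows, each a list of 6 numbers. Fixing that and sending the same move.

{"api": "pendant", "payload": {
  "motion": [
    [6.4, -5.2, -4, 0, 0, 3.5],
    [6.4, -5.2, -4, 0, 0, 3.5],
    [6.4, -5.2, -4, 0, 0, 3.5],
    [6.4, -5.2, -4, 0, 0, 3.5],
    [6.4, -5.2, -4, 0, 0, 3.5],
    [6.4, -5.2, -4, 0, 0, 3.5],
    [6.4, -5.2, -4, 0, 0, 3.5],
    [6.4, -5.2, -4, 0, 0, 3.5]
  ],
  "finger_gap": 0.06
}}

```text
clock: 2.1
tcp_pos: [0.4032, -0.1981, 0.4334]
orientation: [0.001, 1.0, -0.016, 0.001]
wrist_force: [0.0, -0.8, 0.3]
finger_gap: 0.0599
grip_force: 0.0
```

Add to h.py:
```python
def rep(p,labels,z,conf=.3):
    for l in labels:
        for o in nets.outline_of(l,p)[:3]:
            if o["confidence"]<conf: continue
            ys,xs=np.nonzero(o["region"]); w=back(p,np.c_[xs,ys],z)[:,:2].astype(np.float32)
            (c,s,a)=cv2.minAreaRect(w*1000); 
            if s[0]<s[1]: s=s[::-1]; a+=90
            a=(a+90)%180-90
            print(l,round(float(o["confidence"]),2),np.round(o["box"]),"c",np.round(c),"L",np.round(s,1),"ang",round(a,1))
```

Run:
```python
from h import *
p=shot("wrist","w1"); print(-p["R"].T@p["t"],p["R"])
rep(p,["long_insert","broad_insert","slim_insert","small_insert","egg_cup"],.02)
```

```text
[ 0.47957585 -0.20041247  0.57561145] [[-0.03141516 -0.99950488  0.00175339]
 [-0.95413392  0.03051157  0.29782127]
 [-0.29772731  0.00768313 -0.95462004]]
broad_insert 0.87 [335.   4. 398. 171.] c [ 501. -252.] L [200.1  70.7] ang -2.8
slim_insert 0.63 [429.   0. 484. 160.] c [ 502. -366.] L [188.7  52.3] ang -1.8
slim_insert 0.43 [ 94. 109. 148. 149.] c [465.  58.] L [71.3 50.9] ang -78.5
small_insert 0.77 [245.  48. 306. 112.] c [ 513. -142.] L [67.3 67.2] ang -85.5
egg_cup 0.74 [ 94. 108. 150. 148.] c [466.  58.] L [71.6 50.4] ang -75.4
```

View pics/w1.png

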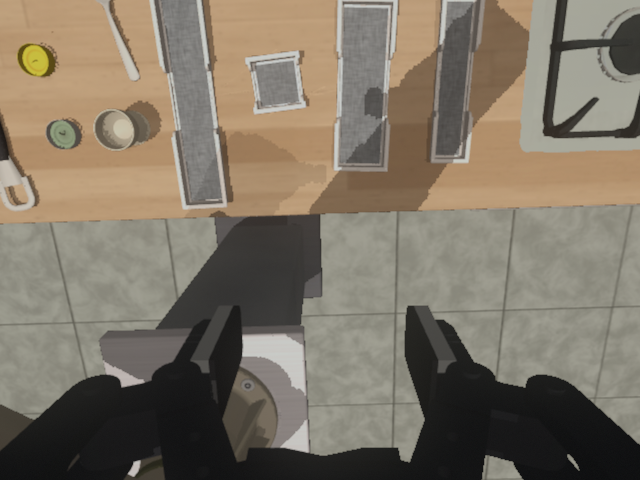

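The wrist view shows the long insert at (190,105), small at (275,80), broad at (365,90) and slim at (457,80), cut off at the top. The opener head is at (17,190) and the grey tealight at (64,134). Next I'll move ahead and left for a full second view.

{"api": "pendant", "payload": {
  "motion": [
    [1.2, -0.6, 0, 0, 0, 0],
    [2.2, -1.2, 0, 0, 0, 0],
    [2.6, -1.4, 0, 0, 0, 0],
    [2.6, -1.4, 0, 0, 0, 0]
  ]
}}

```text
clock: 2.9
tcp_pos: [0.535, -0.1355, 0.4294]
orientation: [-0.0, 1.0, -0.017, -0.001]
wrist_force: [0.2, -0.1, 0.1]
finger_gap: 0.0603
grip_force: 0.0
```

Run:
```python
from h import *
p=shot("wrist","w2"); print(-p["R"].T@p["t"])
rep(p,["long_insert","broad_insert","slim_insert","small_insert","egg_cup","tealight"],.02)
```

```text
[ 0.61220661 -0.13848904  0.5710712 ]
long_insert 0.57 [213.  95. 282. 296.] c [495. -34.] L [277.5  63.1] ang 1.6
broad_insert 0.66 [382. 111. 446. 261.] c [ 503. -251.] L [204.8  72.4] ang -2.8
slim_insert 0.9 [472. 101. 532. 254.] c [ 508. -364.] L [199.7  54.4] ang -1.8
small_insert 0.91 [302. 157. 358. 212.] c [ 513. -143.] L [68.9 66. ] ang 6.0
small_insert 0.56 [469. 100. 531. 253.] c [ 508. -365.] L [199.7  54.6] ang -1.8
egg_cup 0.58 [163. 207. 205. 248.] c [461.  55.] L [70.2 49.1] ang -52.0
tealight 0.83 [112. 218. 146. 243.] c [462. 135.] L [42.1 36.5] ang -73.9
tealight 0.63 [ 89. 149. 123. 180.] c [550. 149.] L [43.7 36.5] ang -80.1
```

{"api": "pendant", "payload": {
  "motion": [
    [-1.2, -1.2, 0, 0, 0, 0],
    [-1.2, -2.4, 0, 0, 0, 0],
    [-1.2, -3.6, 0, 0, 0, 0],
    [-1.2, -4.8, 0, 0, 0, 0],
    [-1.2, -6, 0, 0, 0, 0],
    [-1.2, -7, 0, 0, 0, 0],
    [-1.2, -7, 0, 0, 0, 0]
  ],
  "finger_gap": 0.06
}}

```text
clock: 4.12
tcp_pos: [0.4899, 0.1146, 0.4311]
orientation: [-0.023, 1.0, 0.022, -0.001]
wrist_force: [0.2, -1.3, -0.1]
finger_gap: 0.0602
grip_force: 0.0
```

Run:
```python
from h import *
p=shot("wrist","w3"); print(-p["R"].T@p["t"])
rep(p,["gas_lighter","bottle_opener","peeler","tealight","long_insert","small_insert"],.015)
```

```text
[0.56729046 0.11141977 0.57276718]
gas_lighter 0.42 [178. 116. 198. 241.] c [461. 318.] L [165.3  25.1] ang -1.0
bottle_opener 0.82 [235. 130. 275. 255.] c [448. 229.] L [171.8  41.1] ang 8.4
bottle_opener 0.65 [572.  89. 638. 252.] c [ 503. -250.] L [206.6  80.7] ang -2.2
peeler 0.63 [177. 118. 199. 240.] c [460. 318.] L [165.8  26.6] ang -2.8
tealight 0.62 [291. 107. 325. 136.] c [549. 154.] L [37.2 34.5] ang -87.5
tealight 0.57 [305. 176. 334. 205.] c [461. 141.] L [39.4 39.1] ang 2.8
long_insert 0.89 [421.  56. 492. 268.] c [495. -33.] L [277.1  62.6] ang 1.3
small_insert 0.76 [508. 131. 572. 188.] c [ 512. -142.] L [72.9 68.7] ang -84.4
```

View pics/w2.png

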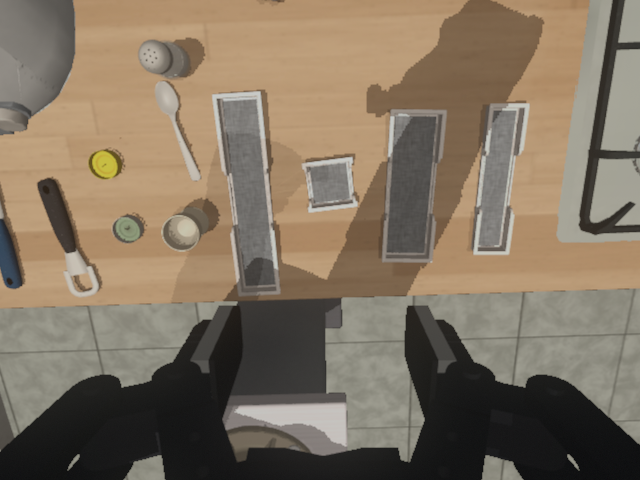

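View pics/w3.png

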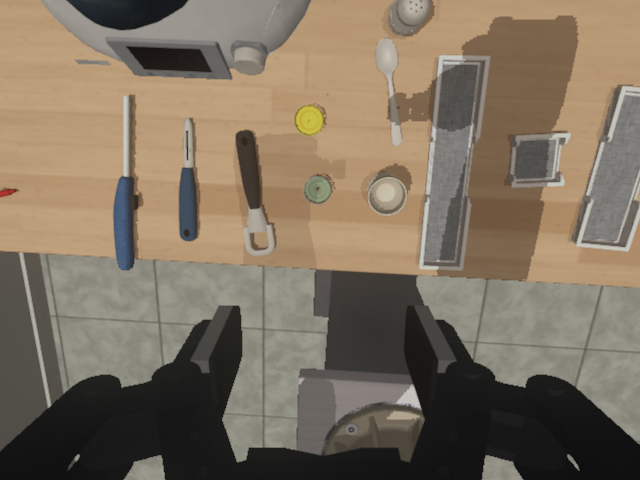

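w2 and w3 agree on the inserts: long (495,-33), broad (503,-251), slim (508,-365) and small (513,-142), in mm. In w3 the lighter lies at columns 125-136, rows 97-268, with its trigger to the right at (136,202). The peeler is at (188,180), the opener at (255,193) and the grey tealight at (318,189). Next I'll move over the lighter to measure it.

Scaled: -0.27 m is -5.4, -0.25 m is -5.

{"api": "pendant", "payload": {
  "motion": [
    [-0.6, -1, 0.6, 0, 0, 0],
    [-0.6, -2, 0.6, 0, 0, 0],
    [-0.6, -3, 0.6, 0, 0, 0],
    [-0.6, -4, 0.6, 0, 0, 0],
    [-0.6, -5, 0.6, 0, 0, 0],
    [-0.6, -5.4, 0.6, 0, 0, 0],
    [-0.6, -5.4, 0.6, 0, 0, 0]
  ],
  "finger_gap": 0.06
}}

```text
clock: 5.35
tcp_pos: [0.4712, 0.1704, 0.412]
orientation: [-0.047, 0.997, 0.065, -0.005]
wrist_force: [0.9, -0.3, -0.3]
finger_gap: 0.0602
grip_force: 0.0
```

Run:
```python
from h import *
print(env.get_state()["joint_pos"].round(2))
p=shot("wrist","w4"); print(-p["R"].T@p["t"])
rep(p,["gas_lighter","bottle_opener","peeler","tealight"],.01,.15)
img=p["image"].astype(int); blue=((img[:,:,2]-img[:,:,0])>40).astype(np.uint8)
n,l,st,ce=cv2.connectedComponentsWithStats(blue)
for i in range(1,n):
    if st[i,4]>300:
        ys,xs=np.nonzero(l==i)
        if ys.mean()>330: continue
        for z in (.005,.01): print(st[i],z,cv2.minAreaRect((back(p,np.c_[xs,ys],z)[:,:2]*1000).astype(np.float32)))
```

```text
[0.13 0.18 0.31 1.7  0.09 3.14]
[0.54966677 0.16698728 0.55301108]
gas_lighter 0.88 [158.  68. 189. 246.] c [447. 405.] L [246.1  33.1] ang -9.0
bottle_opener 0.85 [291. 114. 324. 242.] c [446. 230.] L [172.2  41.1] ang 9.2
peeler 0.68 [472.   2. 528.  28.] c [667.  37.] L [59.9 26.2] ang -83.7
peeler 0.64 [226.  93. 251. 221.] c [460. 320.] L [169.3  25.3] ang -2.0
tealight 0.86 [359.  92. 391. 126.] c [549. 155.] L [38.  36.4] ang 54.3
tealight 0.77 [363. 168. 391. 198.] c [460. 140.] L [38.9 35.9] ang 9.0
[158 152  18  94 940] 0.005 ((391.4912109375, 420.382080078125), (17.961252212524414, 135.6015167236328), 85.64505004882812)
[158 152  18  94 940] 0.01 ((392.93426513671875, 418.070068359375), (17.797378540039062, 134.36431884765625), 85.64505004882812)
```

View pics/w4.png

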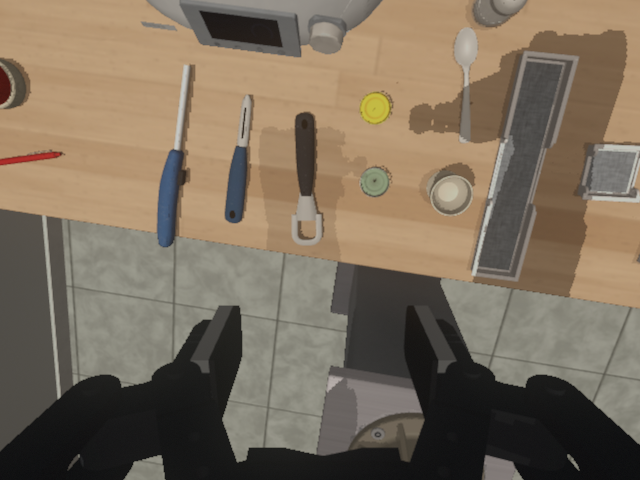

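w4 shows the lighter tip at (187,67), its blue end at (166,244) and the trigger at (183,176). The peeler is at (238,158), the opener at (306,178) and the grey tealight at (375,182). Joint 6 is at its stop, so I'll turn the tool about half a turn the other way, which gives the same grasp, while moving over the lighter.

{"api": "pendant", "payload": {
  "motion": [
    [0, -0.8, 0.4, 0, 0, -1.8],
    [-0.2, -1.4, 0.6, 0, 0, -3.6],
    [-0.2, -2, 1, 0, 0, -5.4],
    [-0.4, -2.6, 1.2, 0, 0, -7.2],
    [-0.4, -3.2, 1.6, 0, 0, -9],
    [-0.4, -3.8, 2, 0, 0, -10.8],
    [-0.4, -4.4, 2.2, 0, 0, -12.6],
    [-0.4, -4.7, 2.2, 0, 0, -14.4]
  ],
  "finger_gap": 0.06
}}

```text
clock: 6.6
tcp_pos: [0.4178, 0.4112, 0.3234]
orientation: [-0.039, 0.704, 0.709, 0.026]
wrist_force: [-0.1, -0.4, -0.2]
finger_gap: 0.0598
grip_force: 0.0
```

{"api": "pendant", "payload": {
  "motion": [
    [0, 0, 0, 0, 0, -1.8],
    [0, 0, 0, 0, 0, -3.6],
    [0, 0, 0, 0, 0, -5.4],
    [0, 0, 0, 0, 0, -7.2],
    [0, 0, 0, 0, 0, -9],
    [0, 0, 0, 0, 0, -10.8],
    [0, 0, 0, 0, 0, -12.6],
    [0, 0, 0, 0, 0, -14]
  ]
}}

```text
clock: 7.6
tcp_pos: [0.4187, 0.41, 0.3246]
orientation: [-0.012, 0.083, 0.995, 0.046]
wrist_force: [-0.8, 0.1, -0.1]
finger_gap: 0.0603
grip_force: 0.0
```

Add to h.py:
```python
from scipy.spatial.transform import Rotation as Ro
def go(x,y,z,ang):
    "shift/turn in tool axes to a downward pose at x,y,z with tool x axis along ang (deg, mod 180)"
    s=env.get_state(); q=s["orientation"]; R=Ro.from_quat(q[[1,2,3,0]]).as_matrix()
    yaw=np.degrees(np.arctan2(R[1,0],R[0,0])); d=(ang-yaw+90)%180-90
    T=Ro.from_euler("z",yaw+d,degrees=True).as_matrix()@np.diag([1,-1,-1])
    print("go",(R.T@(np.array([x,y,z])-s["tcp_pos"])).round(4),Ro.from_matrix(R.T@T).as_rotvec().round(3),"yaw",yaw.round(1),"q",s["joint_pos"].round(2),"tcp",s["tcp_pos"].round(3))
```

Run:
```python
from h import *
p=shot("wrist","w5"); print(-p["R"].T@p["t"])
rep(p,["gas_lighter","bottle_opener","peeler","tealight"],.01,.15)
for o in nets.outline_of("gas_lighter",p)[:1]:
    ys,xs=np.nonzero(o["region"]); w=back(p,np.c_[xs,ys],.01)[:,:2]; m=w.mean(0); d=np.linalg.svd(w-m,full_matrices=0)[2][0]; print(m,np.degrees(np.arctan(d[1]/d[0])))
go(.4355,.4094,.12,-9)
```

```text
[0.34457767 0.40927665 0.46836216]
gas_lighter 0.67 [280. 102. 309. 316.] c [447. 403.] L [243.9  31.8] ang -10.4
bottle_opener 0.71 [ 90. 167. 178. 311.] c [444. 230.] L [173.5  39.1] ang 8.8
peeler 0.6 [200. 158. 241. 307.] c [455. 321.] L [166.9  26.3] ang -2.2
tealight 0.81 [ 81. 323. 121. 355.] c [548. 154.] L [47.7 37.6] ang -60.9
tealight 0.7 [ 42. 249.  87. 291.] c [457. 141.] L [45.5 37.9] ang -64.2
[0.41422591 0.40955277] -6.663207990071604
go [-0.0231 -0.016   0.2034] [ 0.089 -0.031 -0.016] yaw 170.1 q [0.59 0.29 0.23 1.48 0.09 0.77] tcp [0.419 0.41  0.325]
```

View pics/w5.png

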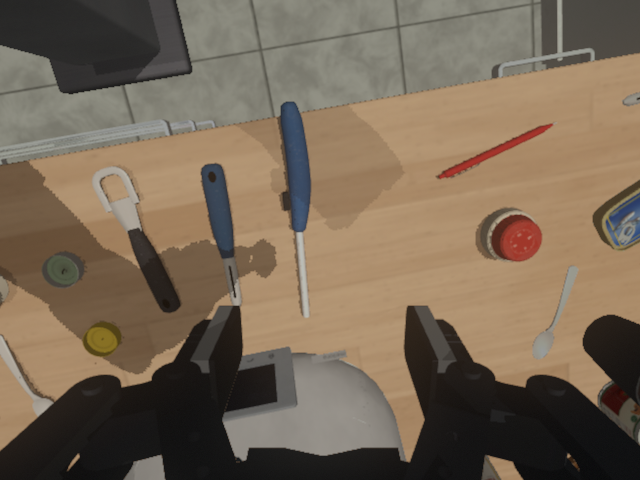

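w5 shows the lighter with its blue end at (289,103), ferrule at (300,230), tip at (306,316) and trigger at (286,200). Peeler and opener lie to its left and the mixer base is below. The tool is slightly tilted, so I'll correct that on the way down.

Scaled: 0.2 m is 4, 0.18 m is 3.6, 0.089 rad is 0.89.

{"api": "pendant", "payload": {
  "motion": [
    [-0.2, -0.16, 1.2, 0.4, -0.15, 0],
    [-0.46, -0.32, 2.4, 0.89, -0.31, 0],
    [-0.46, -0.32, 3.6, 0.89, -0.31, 0],
    [-0.46, -0.32, 4, 0.89, -0.31, 0],
    [-0.46, -0.32, 4, 0.89, -0.31, 0]
  ],
  "finger_gap": 0.06
}}

```text
clock: 8.52
tcp_pos: [0.4341, 0.4084, 0.1213]
orientation: [-0.002, 0.086, 0.996, -0.001]
wrist_force: [-1.0, -0.2, 0.1]
finger_gap: 0.0598
grip_force: 0.0
```

Run:
```python
from h import *
p=shot("wrist","w6"); 
print(rep(p,["gas_lighter"],.01,.15))
go(.4355,.4094,.005,-8)
```

```text
gas_lighter 0.93 [293.  49. 346. 415.] c [448. 403.] L [246.4  31.1] ang -9.7
None
go [ 0.0005 -0.0004  0.1194] [ 0.001  0.    -0.032] yaw 170.1 q [ 0.62  0.41 -0.08  1.08  0.    0.79] tcp [0.436 0.41  0.124]
```

View pics/w6.png

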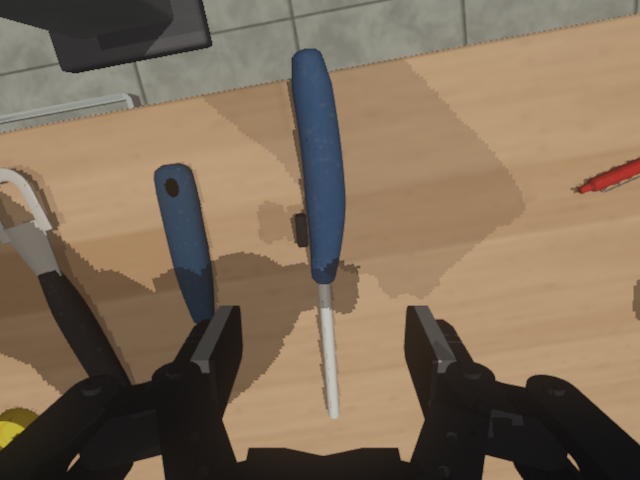

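w6 shows the lighter centred between the fingers at column 322, ferrule at (324,282) and trigger at (300,230). The peeler at (190,250) is clear of the left finger. Descending and gripping.

{"api": "pendant", "payload": {
  "motion": [
    [0, 0, 1.2, 0, 0, 0],
    [0, 0, 2.2, 0, 0, 0],
    [0, 0, 2.38, 0, 0, 0],
    [0, 0, 2.38, 0, 0, 0]
  ],
  "finger_gap": 0.06
}}

```text
clock: 9.12
tcp_pos: [0.4365, 0.4099, 0.0061]
orientation: [0.0, 0.086, 0.996, 0.001]
wrist_force: [0.3, -0.2, -0.2]
finger_gap: 0.06
grip_force: 0.0
```

{"api": "pendant", "payload": {
  "motion": [
    [0, 0, 0, 0, 0, 0],
    [0, 0, 0, 0, 0, 0],
    [0, 0, 0, 0, 0, 0],
    [0, 0, 0, 0, 0, 0]
  ],
  "finger_gap": 0.01,
  "grip_n": 50
}}

```text
clock: 9.62
tcp_pos: [0.4368, 0.4101, 0.0069]
orientation: [0.001, 0.086, 0.996, 0.001]
wrist_force: [-0.5, -1.2, 8.5]
finger_gap: 0.0203
grip_force: 48.4
```

{"api": "pendant", "payload": {
  "motion": [
    [0, 0, -1.2, 0, 0, 0],
    [0, 0, -2.4, 0, 0, 0],
    [0, 0, -2.8, 0, 0, 0],
    [0, 0, -2.8, 0, 0, 0]
  ]
}}

```text
clock: 10.12
tcp_pos: [0.4369, 0.4102, 0.1474]
orientation: [0.002, 0.086, 0.996, 0.002]
wrist_force: [0.2, -0.2, -2.0]
finger_gap: 0.0203
grip_force: 49.0
```

Run:
```python
from h import *
p=shot("wrist","w7"); rep(p,["gas_lighter"],.13,.15)
# lighter height: line from net at several z
for z in (.12,.14): rep(p,["gas_lighter"],z,.15)
go(.47,-.033,.145,1.5)
```

```text
gas_lighter 0.95 [254.   2. 361. 455.] c [421. 409.] L [192.   36.5] ang -8.8
gas_lighter 0.95 [254.   2. 361. 455.] c [424. 408.] L [204.   38.8] ang -8.8
gas_lighter 0.95 [254.   2. 361. 455.] c [417. 410.] L [179.9  34.2] ang -8.8
go [-0.1103 -0.429  -0.0019] [-0.002 -0.003 -0.198] yaw 170.2 q [ 0.62  0.4  -0.06  1.12  0.    0.79] tcp [0.434 0.409 0.143]
```

View pics/w7.png

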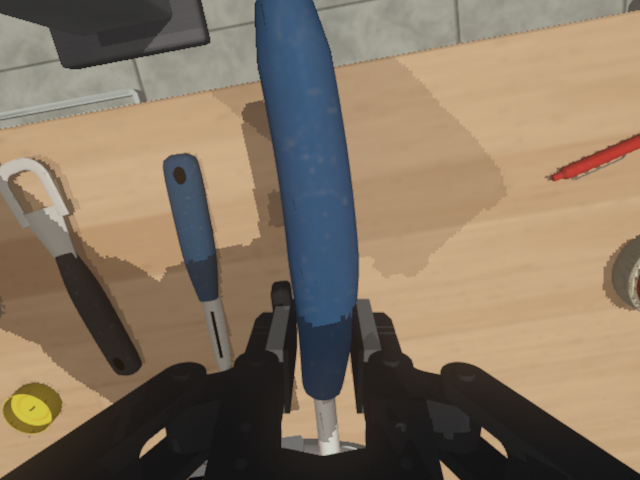

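w7 shows the lighter held in the fingers at (320,340), pointing along the tool. The opener, the peeler and the yellow candle are undisturbed. I'll carry it sideways with x kept low, away from the mixer.

Scaled: -0.31 m is -6.2, -0.06 m is -1.2.

{"api": "pendant", "payload": {
  "motion": [
    [-0.14, -1.2, 0, 0, 0, 0],
    [-0.3, -2.4, 0, 0, 0, 0],
    [-0.46, -3.6, 0, 0, 0, 0],
    [-0.6, -4.8, 0, 0, 0, 0],
    [-0.78, -6, 0, 0, 0, 0],
    [-0.78, -6.2, 0, 0, 0, 0],
    [-0.78, -6.2, 0, 0, 0, 0]
  ]
}}

```text
clock: 11.2
tcp_pos: [0.4205, 0.0967, 0.1435]
orientation: [-0.001, 0.087, 0.996, 0.0]
wrist_force: [0.5, -0.1, -0.6]
finger_gap: 0.0202
grip_force: 49.1
```

Run:
```python
from h import *
p=shot("wrist")
rep(p,["long_insert"],.022,.15)
go(.4816,-.031,.145,0.7)
```

```text
long_insert 0.68 [ 55. 161. 220. 480.] c [481. -30.] L [251.6  66. ] ang 1.2
go [-0.0818 -0.1168 -0.0014] [ 0.001 -0.002 -0.183] yaw 170.2 q [ 0.04  0.09 -0.46  1.03  0.    0.21] tcp [0.421 0.098 0.144]
```

{"api": "pendant", "payload": {
  "motion": [
    [-0.7, -1, 0, 0, 0, -0.9],
    [-1.4, -2, 0, 0, 0, -1.8],
    [-1.64, -2.34, 0, 0, 0, -1.9],
    [-1.64, -2.34, 0, 0, 0, -1.9],
    [-1.64, -2.34, 0, 0, 0, -1.9]
  ]
}}

```text
clock: 11.92
tcp_pos: [0.4814, -0.0305, 0.1438]
orientation: [-0.001, -0.01, 1.0, 0.001]
wrist_force: [-0.6, 0.2, -1.0]
finger_gap: 0.0203
grip_force: 49.2
```

Run:
```python
from h import *
go(.4816,-.031,.06,0.7)
p=shot("wrist","w8")
rep(p,["long_insert"],.022,.15); rep(p,["gas_lighter"],.155,.15)
p=shot("scene","s1");rep(p,["gas_lighter"],.15,.15)
p=shot("top","t1");rep(p,["gas_lighter"],.15,.15)
```

```text
go [-0.0003 -0.0006  0.0838] [ 0.001 -0.002  0.008] yaw -178.8 q [-0.23  0.18 -0.34  1.04  0.   -0.25] tcp [ 0.481 -0.03   0.144]
long_insert 0.59 [270.  20. 369. 416.] c [493. -34.] L [271.8  60.6] ang 1.2
gas_lighter 0.75 [254.   2. 362. 455.] c [455. -34.] L [157.8  30.3] ang 2.4
gas_lighter 0.86 [298. 181. 406. 216.] c [488. -27.] L [242.2  42.9] ang 3.6
gas_lighter 0.43 [245. 346. 325. 393.] c [407. 391.] L [145.2  24. ] ang -3.4
gas_lighter 0.69 [327. 258. 338. 307.] c [439. -33.] L [134.1  28.4] ang 3.7
gas_lighter 0.55 [437. 272. 472. 342.] c [ 445. -350.] L [187.4  45.5] ang -1.7
```

View pics/w8.png

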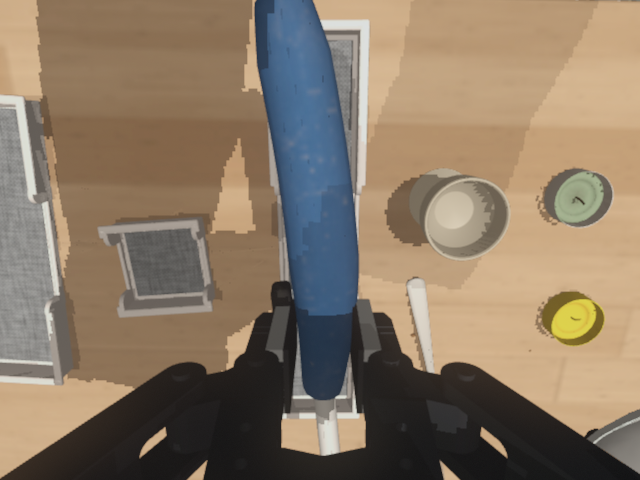

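w8 shows the lighter over the long insert (rim corners near (277,20), (367,20) and (285,415)). The small insert at (160,265) has its scoops on the left and right. I'll check the lighter's angle in the scene view.

Run:
```python
from h import *
im=cv2.imread("pics/s1.png")[150:300,260:450]
cv2.imwrite("pics/s1c.png",cv2.resize(im,None,fx=4,fy=4,interpolation=cv2.INTER_NEAREST))
```

```text
(no output)
```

View pics/s1c.png

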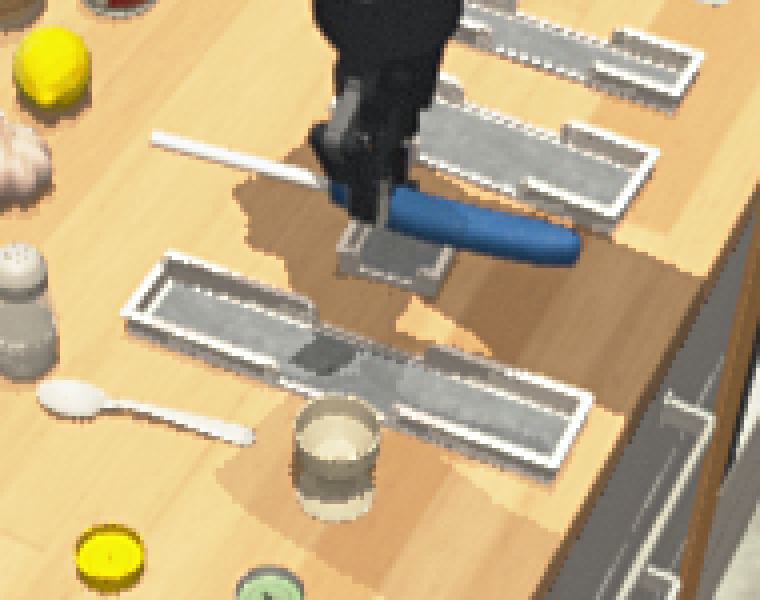

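The crop shows the tube tip at (298,184), ferrule at (342,195.5) and blue end at (404.5,211) in scene pixels. I'll back-project them.

Run:
```python
from h import *
p=shot("scene")
uv=[[298,184.3],[342,195.5],[404.6,211.3]]
for z in (.145,.152):
    w=back(p,uv,z)[:,:2]; print(w.round(4).tolist(), np.degrees(np.arctan2(*(w[0]-w[2])[::-1])), np.degrees(np.arctan2(*(w[0]-w[1])[::-1])), (w[0]+w[2])/2)
# insert rim corners, outer: (165,253),(125,310) far ; (592,398),(553,475) near
c=np.array([[165,253],[125,310],[592,398],[553,475]])/4+[260,150]
w=back(p,c,.0225)[:,:2]; print(w.round(4), (w[:2].mean(0)+w[2:].mean(0))/2)
d=w[:2].mean(0)-w[2:].mean(0);print(np.degrees(np.arctan2(d[1],d[0])))
go(.4816,-.031,.06,0.7)
```

```text
[[0.6135, -0.0205], [0.5102, -0.0321], [0.3709, -0.0482]] 6.528270581352663 6.435267396494561 [ 0.49217734 -0.03436332]
[[0.6093, -0.0136], [0.5069, -0.0252], [0.3688, -0.0411]] 6.528270581352646 6.435267396494595 [ 0.48903207 -0.02736811]
[[ 0.6274 -0.0517]
 [ 0.6248  0.0014]
 [ 0.354  -0.0596]
 [ 0.3519  0.0037]] [ 0.48952371 -0.02654814]
0.5958094282695321
go [0.0001 0.0007 0.0844] [ 0.    -0.     0.007] yaw -178.9 q [-0.23  0.18 -0.34  1.04  0.   -0.25] tcp [ 0.482 -0.032  0.144]
```

Run:
```python
from h import *
p=shot("wrist"); s=env.get_state(); q=s["orientation"]; R=Ro.from_quat(q[[1,2,3,0]]).as_matrix()
Rc=p["R"]@R; tc=p["R"]@s["tcp_pos"]+p["t"]   # tool->cam
def tool(uv,zt):
    d=np.c_[uv,np.ones(len(uv))]@np.linalg.inv(p["K"]).T@Rc; c=-Rc.T@tc
    return c+d*((zt-c[2])/d[:,2])[:,None]
for f,zt in (("w6",.113),("w7",-.006),("w8",-.006)):
    im=cv2.imread(f"pics/{f}.png").astype(int); m=((im[:,:,0]-im[:,:,2])>35).astype(np.uint8)
    n,l,st,ce=cv2.connectedComponentsWithStats(m)
    cand=[i for i in range(1,n) if st[i,4]>1500 and 270<ce[i][0]<360]; m=np.isin(l,cand)
    for r in range(5,400,25):
        x=np.nonzero(m[r])[0]
        if len(x)>8:
            a=tool(np.array([[x.min(),r],[x.max(),r]],float),zt)*1000; print(f,r,x.min(),x.max(),"tx %.0f y %.1f w %.1f"%(a[0,0],a[:,1].mean(),np.ptp(a[:,1])))
```

```text
w6 55 296 319 tx 105 y -8.7 w 12.8
w6 80 297 328 tx 92 y -6.0 w 17.6
w6 105 300 332 tx 78 y -4.0 w 18.5
w6 130 308 335 tx 64 y -0.9 w 15.9
w6 155 309 339 tx 50 y 0.6 w 17.9
w6 180 311 340 tx 35 y 1.5 w 17.7
w6 205 311 342 tx 19 y 2.2 w 19.2
w6 230 315 340 tx 3 y 2.9 w 15.8
w6 255 316 336 tx -14 y 2.0 w 12.9
w7 5 256 313 tx 105 y -11.1 w 16.4
w7 30 257 322 tx 99 y -9.8 w 19.0
w7 55 259 330 tx 92 y -8.5 w 21.1
w7 80 264 334 tx 85 y -7.3 w 21.2
w7 105 269 338 tx 78 y -6.0 w 21.3
w7 130 274 342 tx 71 y -4.7 w 21.3
w7 155 279 345 tx 63 y -3.5 w 21.0
w7 180 282 349 tx 55 y -2.4 w 21.8
w7 205 286 351 tx 46 y -1.5 w 21.5
w7 230 288 354 tx 38 y -0.6 w 22.2
w7 255 291 356 tx 29 y 0.2 w 22.3
w7 280 293 356 tx 20 y 0.6 w 22.0
w7 305 297 353 tx 10 y 0.7 w 20.0
w8 5 257 313 tx 105 y -10.9 w 16.1
w8 30 258 322 tx 99 y -9.7 w 18.7
w8 55 260 330 tx 92 y -8.3 w 20.8
w8 80 261 335 tx 85 y -7.6 w 22.4
w8 105 266 339 tx 78 y -6.3 w 22.5
w8 130 271 343 tx 71 y -5.0 w 22.6
w8 155 275 347 tx 63 y -3.8 w 23.0
w8 180 280 350 tx 55 y -2.6 w 22.7
w8 205 283 353 tx 46 y -1.6 w 23.1
w8 230 286 355 tx 38 y -0.8 w 23.2
w8 255 288 357 tx 29 y -0.1 w 23.7
w8 280 293 357 tx 20 y 0.7 w 22.4
w8 305 296 353 tx 10 y 0.6 w 20.3
```

The in-hand angle is unchanged from the table (a 0.4° shift), so the tool yaw is right. I'll lower with a 3 mm correction to the left.

Scaled: 0.003 m is 0.06, 0.12 m is 2.4.

{"api": "pendant", "payload": {
  "motion": [
    [0, 0.06, 1, 0, 0, 0],
    [0, 0.06, 2, 0, 0, 0],
    [0, 0.06, 2.4, 0, 0, 0],
    [0, 0.06, 2.4, 0, 0, 0]
  ]
}}

```text
clock: 12.88
tcp_pos: [0.4801, -0.0288, 0.0227]
orientation: [-0.002, -0.009, 1.0, 0.001]
wrist_force: [-0.2, 1.2, 0.2]
finger_gap: 0.0203
grip_force: 49.2
```

{"api": "pendant", "payload": {
  "motion": [
    [0, 0, 0.12, 0, 0, 0],
    [0, 0, 0.22, 0, 0, 0],
    [0, 0, 0.22, 0, 0, 0]
  ]
}}

```text
clock: 13.25
tcp_pos: [0.482, -0.0292, 0.0135]
orientation: [-0.0, -0.009, 1.0, 0.0]
wrist_force: [0.5, -0.2, 0.0]
finger_gap: 0.0199
grip_force: 49.2
```

Run:
```python
from h import *
p=shot("scene","s2"); im=p["image"][180:300,270:430,::-1]
cv2.imwrite("pics/s2c.png",cv2.resize(im,None,fx=4,fy=4,interpolation=cv2.INTER_NEAREST))
```

```text
(no output)
```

View pics/s2c.png

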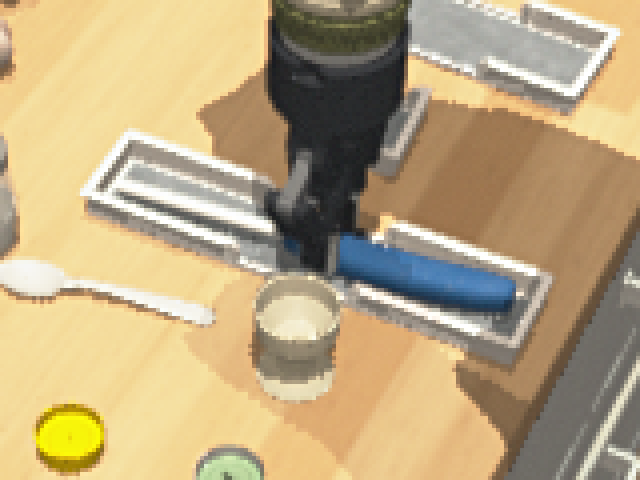

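The lighter lies inside the long insert: tip at (120,185), blue end at (515,293), clear of the walls. Egg cup undisturbed. I'll lower 3 mm, release and rise.

Units first: shifts go in units of 50 mm and turns go in units of 0.1 rad. So 0.003 m is 0.06.

{"api": "pendant", "payload": {
  "motion": [
    [0, 0, 0.06, 0, 0, 0],
    [0, 0, 0.06, 0, 0, 0]
  ],
  "grip_n": 20
}}

```text
clock: 13.55
tcp_pos: [0.4817, -0.0291, 0.0102]
orientation: [-0.0, -0.009, 1.0, 0.0]
wrist_force: [-0.4, -0.5, 0.1]
finger_gap: 0.0202
grip_force: 49.2
```

{"api": "pendant", "payload": {
  "motion": [
    [0, 0, 0, 0, 0, 0],
    [0, 0, 0, 0, 0, 0],
    [0, 0, 0, 0, 0, 0]
  ],
  "finger_gap": 0.045
}}

```text
clock: 13.92
tcp_pos: [0.4818, -0.0291, 0.0103]
orientation: [-0.0, -0.009, 1.0, 0.0]
wrist_force: [-0.2, 0.2, -0.1]
finger_gap: 0.045
grip_force: 0.0
```

{"api": "pendant", "payload": {
  "motion": [
    [0, 0, -1.2, 0, 0, 0],
    [0, 0, -2.4, 0, 0, 0],
    [0, 0, -3.2, 0, 0, 0],
    [0, 0, -4, 0, 0, 0],
    [0, 0, -4, 0, 0, 0]
  ]
}}

```text
clock: 14.55
tcp_pos: [0.484, -0.0297, 0.2136]
orientation: [0.003, -0.009, 1.0, -0.001]
wrist_force: [-0.1, -0.7, -1.0]
finger_gap: 0.0453
grip_force: 0.0
```

Run:
```python
from h import *
p=shot("wrist","w9");rep(p,["long_insert"],.022,.3);rep(p,["gas_lighter"],.013,.3);rep(p,["egg_cup"],.0,.3)
go(.44,.232,.2,9)
```

```text
long_insert 0.92 [276.  32. 361. 360.] c [493. -34.] L [274.7  62.1] ang 1.5
gas_lighter 0.62 [297.  58. 342. 340.] c [493. -32.] L [244.8  29.9] ang 2.6
egg_cup 0.9 [395. 150. 470. 222.] c [473.  60.] L [68.3 58.4] ang 78.3
go [0.0361 0.2617 0.0092] [ 0.001 -0.003 -0.139] yaw -178.9 q [-0.23  0.14 -0.23  1.2   0.   -0.25] tcp [ 0.481 -0.029  0.209]
```

Scaled: 0.262 m is 5.24, 0.12 m is 2.4, -0.139 rad is -1.39.

{"api": "pendant", "payload": {
  "motion": [
    [0.08, 1.2, 0, 0, 0, -0.3],
    [0.16, 2.4, 0.2, 0, 0, -0.7],
    [0.24, 3.6, 0.8, 0, 0, -1],
    [0.4, 4.8, 1.4, 0, 0, -1.39],
    [0.4, 5.24, 1.8, 0, 0, -1.39],
    [0.4, 5.24, 1.8, 0, 0, -1.39],
    [0.4, 5.24, 1.8, 0, 0, -1.39]
  ],
  "finger_gap": 0.055
}}

```text
clock: 15.62
tcp_pos: [0.4564, 0.2319, 0.1197]
orientation: [-0.001, -0.079, 0.997, -0.0]
wrist_force: [-0.1, 0.6, -0.2]
finger_gap: 0.0551
grip_force: 0.0
```

Run:
```python
from h import *
p=shot("wrist","w10");rep(p,["bottle_opener"],.01,.3);rep(p,["tealight"],.012,.3);rep(p,["peeler"],.01,.3)
go(.456,.232,.006,9)
```

```text
bottle_opener 0.73 [284.  70. 358. 342.] c [445. 230.] L [172.4  41.5] ang 8.9
tealight 0.79 [143. 186. 213. 252.] c [458. 141.] L [43.4 38.5] ang -51.5
peeler 0.59 [430. 122. 514. 323.] c [438. 319.] L [130.1  26.2] ang -2.6
go [0.0017 0.0006 0.1151] [ 0.001  0.001 -0.001] yaw -171.1 q [ 0.31  0.26 -0.31  1.    0.    0.16] tcp [0.458 0.232 0.121]
```

View pics/w10.png

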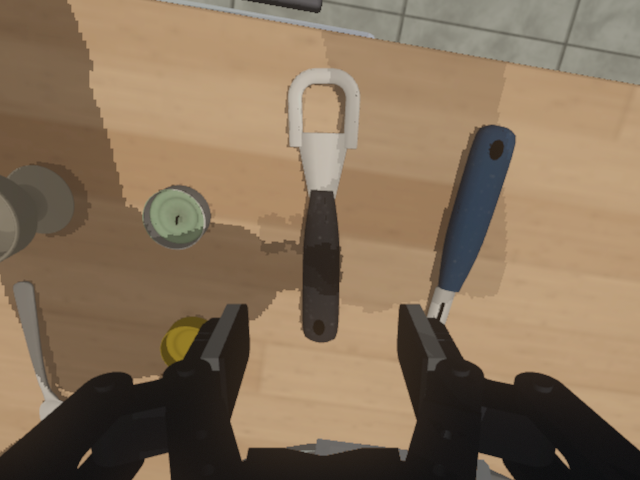

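The opener handle is centred between the fingers (column 322, rows 190-340), with the head at (323,110). Tealight and peeler are clear. Descending and gripping.

Scaled: 0.115 m is 2.3, 0.105 m is 2.1.

{"api": "pendant", "payload": {
  "motion": [
    [0, 0, 1.2, 0, 0, 0],
    [0, 0, 2.1, 0, 0, 0],
    [0, 0, 2.3, 0, 0, 0],
    [0, 0, 2.3, 0, 0, 0]
  ]
}}

```text
clock: 16.32
tcp_pos: [0.4573, 0.2321, 0.0059]
orientation: [-0.0, -0.078, 0.997, 0.0]
wrist_force: [-0.2, 0.4, 0.7]
finger_gap: 0.0548
grip_force: 0.0
```

{"api": "pendant", "payload": {
  "motion": [
    [0, 0, 0, 0, 0, 0],
    [0, 0, 0, 0, 0, 0],
    [0, 0, 0, 0, 0, 0],
    [0, 0, 0, 0, 0, 0]
  ],
  "finger_gap": 0.01,
  "grip_n": 50
}}

```text
clock: 16.82
tcp_pos: [0.4585, 0.2329, 0.0073]
orientation: [0.001, -0.079, 0.997, 0.001]
wrist_force: [0.4, 0.5, 6.4]
finger_gap: 0.019
grip_force: 48.5
```

{"api": "pendant", "payload": {
  "motion": [
    [0, 0, -1.2, 0, 0, 0],
    [0, 0, -2.4, 0, 0, 0],
    [0, 0, -2.8, 0, 0, 0],
    [0, 0, -2.8, 0, 0, 0]
  ]
}}

```text
clock: 17.32
tcp_pos: [0.4586, 0.2331, 0.148]
orientation: [0.002, -0.079, 0.997, 0.001]
wrist_force: [-0.3, 0.0, -1.0]
finger_gap: 0.0194
grip_force: 49.0
```

Run:
```python
from h import *
p=shot("wrist");rep(p,["bottle_opener"],.15,.3);rep(p,["bottle_opener"],.14,.3)
go(.515,-.25,.147,-2.5)
```

```text
bottle_opener 0.91 [260.  26. 393. 454.] c [438. 232.] L [161.6  41.2] ang 9.8
bottle_opener 0.91 [260.  26. 393. 454.] c [443. 233.] L [173.2  44.2] ang 9.8
go [ 0.0175 -0.4854 -0.0029] [-0.    -0.003  0.201] yaw -171.0 q [ 0.31  0.24 -0.27  1.06  0.    0.16] tcp [0.456 0.232 0.144]
```

Scaled: -0.06 m is -1.2, -0.47 m is -9.4, 0.213 rad is 2.13.

{"api": "pendant", "payload": {
  "motion": [
    [0.04, -1.2, 0, 0, 0, 0.3],
    [0.08, -2.4, 0, 0, 0, 0.6],
    [0.12, -3.6, 0, 0, 0, 0.9],
    [0.16, -4.8, 0, 0, 0, 1.2],
    [0.2, -6, 0, 0, 0, 1.5],
    [0.24, -7.2, 0, 0, 0, 1.8],
    [0.28, -8.4, 0, 0, 0, 2.13],
    [0.32, -9.4, 0, 0, 0, 2.13]
  ]
}}

```text
clock: 18.48
tcp_pos: [0.514, -0.2361, 0.143]
orientation: [-0.002, 0.028, 1.0, 0.001]
wrist_force: [0.5, -0.2, -0.0]
finger_gap: 0.0193
grip_force: 49.1
```

{"api": "pendant", "payload": {
  "motion": [
    [0, 0, 0, 0, 0, 0]
  ]
}}

```text
clock: 18.6
tcp_pos: [0.5143, -0.2375, 0.1428]
orientation: [-0.001, 0.03, 1.0, 0.001]
wrist_force: [-0.2, 0.1, -1.2]
finger_gap: 0.0194
grip_force: 49.1
```

Run:
```python
from h import *
p=shot("wrist");rep(p,["bottle_opener"],.147,.3);rep(p,["broad_insert"],.022,.3)
go(.5156,-.2515,.05,-3.2)
```

```text
bottle_opener 0.89 [260.  28. 392. 455.] c [ 493. -234.] L [158.8  40.7] ang -2.6
broad_insert 0.56 [232.  46. 353. 327.] c [ 491. -252.] L [182.1  70.1] ang -2.8
go [-0.0032 -0.0185  0.0934] [ 0.002 -0.004  0.   ] yaw 176.8 q [-0.57  0.34 -0.14  1.1   0.   -0.51] tcp [ 0.514 -0.233  0.143]
```

Scaled: -0.016 m is -0.32, 0.126 m is 2.52.

{"api": "pendant", "payload": {
  "motion": [
    [-0.04, -0.32, 0.6, 0, 0, 0],
    [-0.04, -0.32, 1.6, 0, 0, 0],
    [-0.04, -0.32, 2.4, 0, 0, 0],
    [-0.04, -0.32, 2.52, 0, 0, 0],
    [-0.04, -0.32, 2.52, 0, 0, 0]
  ]
}}

```text
clock: 19.38
tcp_pos: [0.5162, -0.2493, 0.0196]
orientation: [-0.0, 0.027, 1.0, 0.0]
wrist_force: [0.0, 0.2, -0.5]
finger_gap: 0.0195
grip_force: 49.1
```

Run:
```python
from h import *
p=shot("scene"); im=p["image"][120:240,310:470,::-1]
cv2.imwrite("pics/s3c.png",cv2.resize(im,None,fx=4,fy=4,interpolation=cv2.INTER_NEAREST))
for _ in range(3): shot("wrist"); print(env.get_state()["tcp_pos"].round(4))
```

```text
[ 0.5174 -0.2506  0.021 ]
[ 0.5174 -0.2508  0.0212]
[ 0.5173 -0.251   0.021 ]
```

View pics/s3c.png

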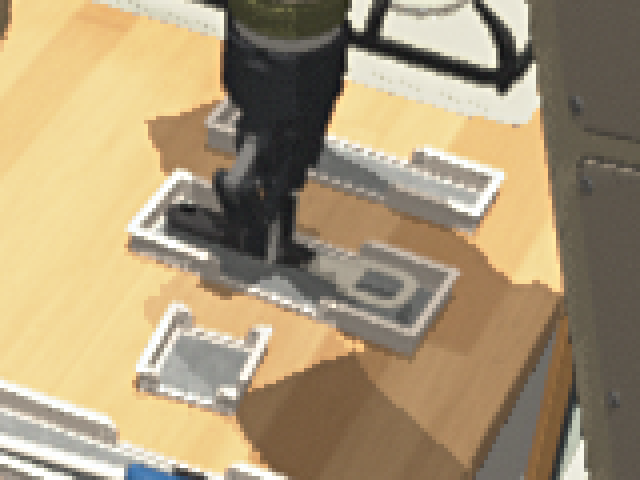

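The opener sits within the broad insert: head at (385,283) and handle end at (185,217), between the walls. I'll lower 1 cm, release and rise.

{"api": "pendant", "payload": {
  "motion": [
    [0, 0, 0.12, 0, 0, 0],
    [0, 0, 0.2, 0, 0, 0],
    [0, 0, 0.2, 0, 0, 0]
  ]
}}

```text
clock: 19.95
tcp_pos: [0.5162, -0.2506, 0.0103]
orientation: [0.0, 0.028, 1.0, -0.0]
wrist_force: [-2.4, 1.6, 8.6]
finger_gap: 0.0191
grip_force: 50.6
```

{"api": "pendant", "payload": {
  "motion": [
    [0, 0, 0, 0, 0, 0],
    [0, 0, 0, 0, 0, 0],
    [0, 0, 0, 0, 0, 0]
  ],
  "finger_gap": 0.05,
  "grip_n": 20
}}

```text
clock: 20.32
tcp_pos: [0.5158, -0.2502, 0.0088]
orientation: [-0.001, 0.028, 1.0, 0.0]
wrist_force: [0.0, -0.0, -0.5]
finger_gap: 0.05
grip_force: 0.0
```

{"api": "pendant", "payload": {
  "motion": [
    [0, 0, -1.2, 0, 0, 0],
    [0, 0, -2.4, 0, 0, 0],
    [0, 0, -3.2, 0, 0, 0],
    [0, 0, -3.2, 0, 0, 0]
  ]
}}

```text
clock: 20.82
tcp_pos: [0.5182, -0.2518, 0.1731]
orientation: [0.003, 0.028, 1.0, -0.002]
wrist_force: [0.3, 0.4, -0.3]
finger_gap: 0.0501
grip_force: 0.0
```

Run:
```python
from h import *
p=shot("wrist");rep(p,["broad_insert"],.022,.3);rep(p,["bottle_opener"],.012,.3);rep(p,["slim_insert"],.022,.3)
go(.469,.32,.17,-2.3)
```

```text
broad_insert 0.9 [264.  41. 372. 323.] c [ 501. -253.] L [203.1  70.9] ang -2.7
bottle_opener 0.76 [295.  69. 357. 300.] c [ 502. -249.] L [173.6  40.8] ang -3.1
slim_insert 0.91 [103.  60. 217. 334.] c [ 506. -365.] L [200.   53.8] ang -1.6
go [ 0.0777  0.5664 -0.0013] [ 0.002 -0.003 -0.015] yaw 176.8 q [-0.59  0.34 -0.08  1.16 -0.   -0.54] tcp [ 0.515 -0.25   0.167]
```

Scaled: 0.12 m is 2.4, 0.05 m is 1.

{"api": "pendant", "payload": {
  "motion": [
    [0.2, 1.2, 0, 0, 0, 0],
    [0.4, 2.4, 0, 0, 0, 0],
    [0.6, 3.6, 0, 0, 0, 0],
    [0.8, 4.8, 0, 0, 0, 0],
    [1, 6, 0, 0, 0, 0],
    [1.2, 7.2, 0, 0, 0, 0],
    [1.4, 8.4, 0, 0, 0, 0],
    [1.6, 9.6, 0, 0, 0, 0]
  ],
  "finger_gap": 0.055
}}

```text
clock: 22.02
tcp_pos: [0.4614, 0.2349, 0.1677]
orientation: [-0.002, 0.028, 1.0, -0.0]
wrist_force: [1.3, -0.4, 0.3]
finger_gap: 0.0549
grip_force: 0.0
```

{"api": "pendant", "payload": {
  "motion": [
    [0.16, 1, 0.4, 0, 0, -0.1],
    [0.32, 1.8, 0.9, 0, 0, -0.15],
    [0.32, 1.8, 0.9, 0, 0, -0.15],
    [0.32, 1.8, 0.9, 0, 0, -0.15]
  ]
}}

```text
clock: 22.52
tcp_pos: [0.451, 0.3234, 0.1233]
orientation: [-0.001, 0.02, 1.0, -0.001]
wrist_force: [0.5, -0.0, -0.3]
finger_gap: 0.0549
grip_force: 0.0
```

Run:
```python
from h import *
p=shot("wrist","w11");rep(p,["peeler"],.01,.3)
go(.450,.3205,.006,-2.2)
```

```text
peeler 0.77 [298. 106. 339. 362.] c [458. 319.] L [167.9  24. ] ang -3.3
go [ 0.0019 -0.0027  0.1185] [ 0.    -0.001 -0.003] yaw 177.6 q [ 0.48  0.33 -0.2   1.04  0.    0.52] tcp [0.452 0.323 0.125]
```

View pics/w11.png

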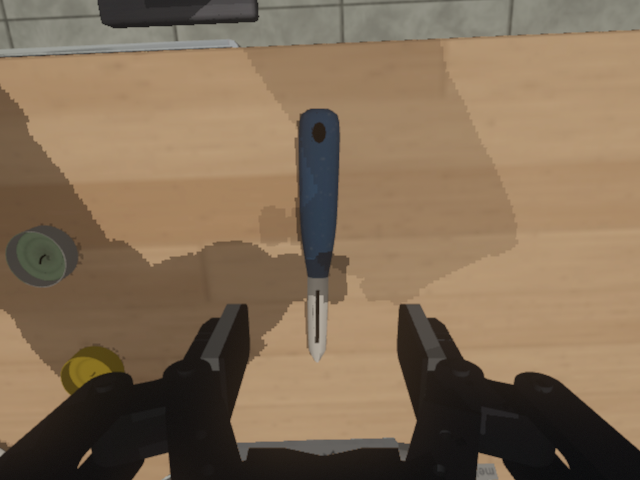

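The peeler is centred at column 319, handle rows 110-275, blade tip at (317,360). The tools' neighbours are gone, so descending and gripping.

{"api": "pendant", "payload": {
  "motion": [
    [0.02, -0.06, 1.2, 0, 0, 0],
    [0.02, -0.06, 2.2, 0, 0, 0],
    [0.02, -0.06, 2.36, 0, 0, 0],
    [0.02, -0.06, 2.36, 0, 0, 0]
  ]
}}

```text
clock: 23.12
tcp_pos: [0.4514, 0.3208, 0.0074]
orientation: [-0.0, 0.021, 1.0, 0.0]
wrist_force: [-0.0, -0.0, -0.2]
finger_gap: 0.055
grip_force: 0.0
```

{"api": "pendant", "payload": {
  "motion": [
    [0, 0, 0, 0, 0, 0],
    [0, 0, 0, 0, 0, 0],
    [0, 0, 0, 0, 0, 0],
    [0, 0, 0, 0, 0, 0]
  ],
  "finger_gap": 0.01,
  "grip_n": 50
}}

```text
clock: 23.62
tcp_pos: [0.4523, 0.3218, 0.0085]
orientation: [0.002, 0.02, 1.0, 0.001]
wrist_force: [0.3, -1.1, 7.1]
finger_gap: 0.0182
grip_force: 48.7
```

{"api": "pendant", "payload": {
  "motion": [
    [0, 0, -1.2, 0, 0, 0],
    [0, 0, -2.4, 0, 0, 0],
    [0, 0, -2.8, 0, 0, 0],
    [0, 0, -2.8, 0, 0, 0]
  ]
}}

```text
clock: 24.12
tcp_pos: [0.4521, 0.322, 0.149]
orientation: [0.002, 0.02, 1.0, 0.002]
wrist_force: [-0.2, -0.9, -1.4]
finger_gap: 0.0181
grip_force: 48.8
```

Run:
```python
from h import *
p=shot("wrist");rep(p,["peeler"],.15,.3);rep(p,["peeler"],.14,.3)
go(.4975,-.3645,.147,-1.7)
```

```text
peeler 0.66 [285. 101. 357. 453.] c [444. 322.] L [140.5  23.9] ang -1.0
peeler 0.66 [285. 101. 357. 453.] c [449. 322.] L [150.5  25.5] ang -1.0
go [-0.0754 -0.6827 -0.0017] [-0.001 -0.003 -0.011] yaw 177.7 q [ 0.47  0.31 -0.17  1.09  0.    0.51] tcp [0.45  0.321 0.145]
```

Scaled: -0.48 m is -9.6, -0.42 m is -8.4.

{"api": "pendant", "payload": {
  "motion": [
    [-0.12, -1.2, 0, 0, 0, 0],
    [-0.24, -2.4, 0, 0, 0, 0],
    [-0.36, -3.6, 0, 0, 0, 0],
    [-0.48, -4.8, 0, 0, 0, 0],
    [-0.6, -6, 0, 0, 0, 0],
    [-0.72, -7.2, 0, 0, 0, 0],
    [-0.84, -8.4, 0, 0, 0, 0],
    [-0.96, -9.6, 0, 0, 0, 0]
  ]
}}

```text
clock: 25.28
tcp_pos: [0.478, -0.1619, 0.1444]
orientation: [-0.002, 0.02, 1.0, 0.001]
wrist_force: [1.4, -0.2, -0.6]
finger_gap: 0.0181
grip_force: 48.9
```

{"api": "pendant", "payload": {
  "motion": [
    [-0.16, -1.2, 0, 0, 0, 0],
    [-0.34, -2.4, 0, 0, 0, 0],
    [-0.5, -3.6, 0, 0, 0, 0],
    [-0.58, -4.06, 0, 0, 0, 0],
    [-0.58, -4.06, 0, 0, 0, 0],
    [-0.58, -4.06, 0, 0, 0, 0]
  ]
}}

```text
clock: 26.02
tcp_pos: [0.4991, -0.3629, 0.1445]
orientation: [-0.002, 0.02, 1.0, 0.002]
wrist_force: [-0.7, -0.2, -1.6]
finger_gap: 0.0181
grip_force: 49.0
```

Run:
```python
from h import *
p=shot("wrist");rep(p,["peeler"],.147,.3);rep(p,["slim_insert"],.022,.3)
for _ in range(2): shot("top")
go(.4995,-.365,.02,-2.2)
```

```text
peeler 0.71 [281. 102. 356. 454.] c [ 490. -363.] L [138.5  23.8] ang -1.2
slim_insert 0.8 [274.  81. 356. 370.] c [ 506. -369.] L [198.   49.4] ang -2.3
slim_insert 0.55 [421.  60. 568. 359.] c [ 501. -256.] L [202.4  72.9] ang -2.7
go [ 0.0005 -0.0018  0.1263] [ 0.    -0.001 -0.001] yaw 177.8 q [-0.76  0.43  0.01  1.15 -0.   -0.72] tcp [ 0.5   -0.363  0.146]
```

{"api": "pendant", "payload": {
  "motion": [
    [0, -0.06, 1, 0, 0, 0],
    [0, -0.06, 2, 0, 0, 0],
    [0, -0.06, 2.44, 0, 0, 0],
    [0, -0.06, 2.44, 0, 0, 0],
    [0, -0.06, 2.44, 0, 0, 0]
  ]
}}

```text
clock: 26.9
tcp_pos: [0.5007, -0.3678, 0.0255]
orientation: [0.0, 0.02, 1.0, -0.001]
wrist_force: [0.2, -0.1, -0.0]
finger_gap: 0.0185
grip_force: 49.0
```

Run:
```python
from h import *
p=shot("scene"); im=p["image"][110:210,320:460,::-1]
cv2.imwrite("pics/s4c.png",cv2.resize(im,None,fx=5,fy=5,interpolation=cv2.INTER_NEAREST))
print(env.get_state()["tcp_pos"].round(4))
```

```text
[ 0.5009 -0.3681  0.0259]
```

View pics/s4c.png

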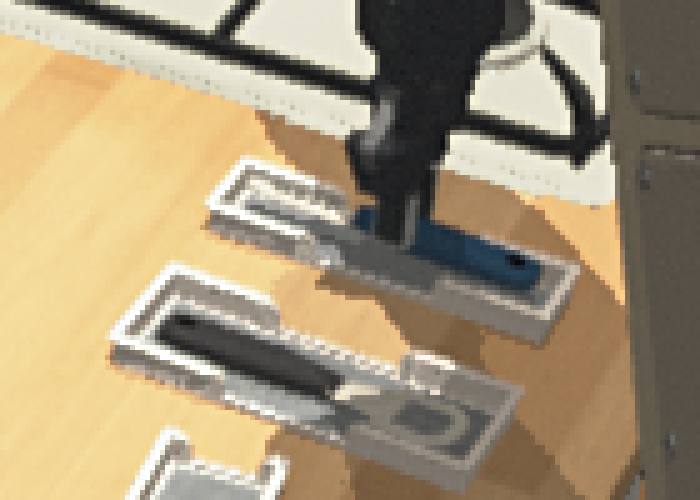

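The crop shows the peeler over the slim insert, somewhat toward its far (-y) wall, handle end at (535,275). The measured TCP is also 3 mm beyond the target, so I'll shift back 4 mm and re-measure.

Scaled: 0.004 m is 0.08.

{"api": "pendant", "payload": {
  "motion": [
    [0, 0.08, 0, 0, 0, 0],
    [0, 0.08, 0, 0, 0, 0]
  ]
}}

```text
clock: 27.2
tcp_pos: [0.5004, -0.3634, 0.0251]
orientation: [0.0, 0.02, 1.0, -0.0]
wrist_force: [0.2, 0.8, -0.4]
finger_gap: 0.0181
grip_force: 49.0
```

Run:
```python
from h import *
p=shot("wrist","w12");rep(p,["slim_insert"],.0225,.3);rep(p,["peeler"],.03,.3)
s=shot("scene","s5")
rep(s,["slim_insert"],.0225,.3);rep(s,["peeler"],.028,.3);print(env.get_state()["tcp_pos"].round(4))
```

```text
slim_insert 0.57 [481.  16. 636. 473.] c [ 494. -278.] L [189.3  65.2] ang 10.5
peeler 0.66 [283. 100. 356. 451.] c [ 490. -363.] L [135.9  23.6] ang -0.4
slim_insert 0.91 [365. 143. 434. 178.] c [ 502. -350.] L [200.9  66.7] ang -2.3
[ 0.4999 -0.3634  0.0241]
```

View pics/w12.png

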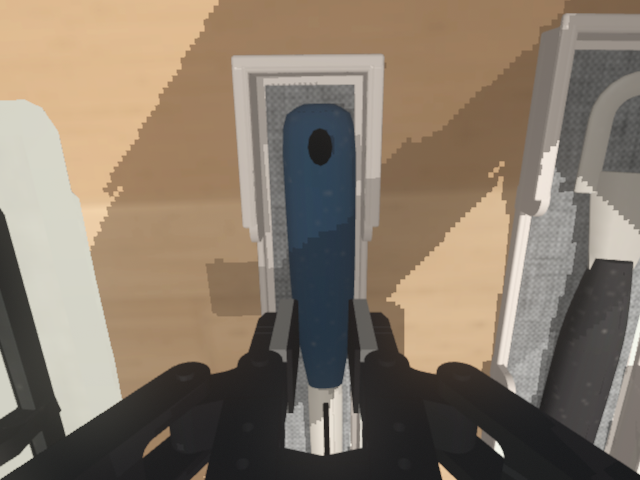

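w12 shows the insert rim spanning columns 233-384 (centre 308) and the peeler handle centred at 320, so it's about 4 mm too far to the +y side. I'll shift 3 mm back, lower and release.

{"api": "pendant", "payload": {
  "motion": [
    [0, -0.06, 0, 0, 0, 0],
    [0, -0.06, 0.16, 0, 0, 0],
    [0, -0.06, 0.28, 0, 0, 0],
    [0, -0.06, 0.28, 0, 0, 0]
  ]
}}

```text
clock: 28.0
tcp_pos: [0.5, -0.3666, 0.0114]
orientation: [0.0, 0.02, 1.0, -0.0]
wrist_force: [-2.4, 1.7, 11.3]
finger_gap: 0.0181
grip_force: 51.3
```

{"api": "pendant", "payload": {
  "motion": [
    [0, 0, 0, 0, 0, 0],
    [0, 0, 0, 0, 0, 0],
    [0, 0, 0, 0, 0, 0]
  ],
  "finger_gap": 0.045,
  "grip_n": 20
}}

```text
clock: 28.38
tcp_pos: [0.4996, -0.3662, 0.0095]
orientation: [-0.001, 0.02, 1.0, 0.0]
wrist_force: [0.7, -0.7, 1.1]
finger_gap: 0.0449
grip_force: 0.0
```

{"api": "pendant", "payload": {
  "motion": [
    [0, 0, -1.2, 0, 0, 0],
    [0, 0, -2.4, 0, 0, 0],
    [0, 0, -3.2, 0, 0, 0],
    [0, 0, -3.2, 0, 0, 0]
  ]
}}

```text
clock: 28.88
tcp_pos: [0.5018, -0.3682, 0.1743]
orientation: [0.003, 0.02, 1.0, -0.002]
wrist_force: [0.5, -0.3, -0.8]
finger_gap: 0.0449
grip_force: 0.0
```

Run:
```python
from h import *
p=shot("wrist");rep(p,["slim_insert"],.022,.3);rep(p,["peeler"],.012,.3)
go(.460,.1405,.17,-2.2); go(.460,.1405,.17,5.5)
```

```text
slim_insert 0.85 [283.  76. 362. 347.] c [ 506. -368.] L [200.2  50.5] ang -1.7
peeler 0.74 [306.  99. 343. 323.] c [ 506. -368.] L [168.5  25.3] ang -1.6
go [ 5.980e-02  5.045e-01 -3.000e-04] [ 0.002 -0.002 -0.002] yaw 177.7 q [-0.76  0.42  0.05  1.2  -0.   -0.72] tcp [ 0.499 -0.366  0.169]
go [ 5.980e-02  5.045e-01 -3.000e-04] [ 0.002 -0.002 -0.136] yaw 177.7 q [-0.76  0.42  0.05  1.2  -0.   -0.72] tcp [ 0.499 -0.366  0.169]
```

{"api": "pendant", "payload": {
  "motion": [
    [0.14, 1.2, 0, 0, 0, -0.2],
    [0.28, 2.4, 0, 0, 0, -0.4],
    [0.42, 3.6, 0, 0, 0, -0.6],
    [0.56, 4.8, 0, 0, 0, -0.8],
    [0.7, 6, 0, 0, 0, -1],
    [0.84, 7.2, 0, 0, 0, -1.2],
    [1, 8.4, 0, 0, 0, -1.36],
    [1.2, 9.6, 0, 0, 0, -1.36]
  ],
  "finger_gap": 0.054
}}

```text
clock: 30.02
tcp_pos: [0.4578, 0.1173, 0.1685]
orientation: [-0.002, -0.048, 0.999, 0.0]
wrist_force: [1.5, -0.8, -0.1]
finger_gap: 0.0544
grip_force: 0.0
```

{"api": "pendant", "payload": {
  "motion": [
    [0, 0.48, 0.8, 0, 0, 0],
    [0, 0.48, 1, 0, 0, 0],
    [0, 0.48, 1, 0, 0, 0],
    [0, 0.48, 1, 0, 0, 0]
  ]
}}

```text
clock: 30.52
tcp_pos: [0.4577, 0.1385, 0.1208]
orientation: [-0.0, -0.047, 0.999, 0.0]
wrist_force: [0.3, 1.6, 0.1]
finger_gap: 0.0541
grip_force: 0.0
```

Run:
```python
from h import *
p=shot("wrist","w13");rep(p,["tealight"],.015,.3);rep(p,["egg_cup"],.055,.3);rep(p,["tealight"],.008,.3)
go(.460,.1405,.004,5.5)
```

```text
tealight 0.98 [305. 330. 363. 391.] c [544. 154.] L [46.4 37.7] ang 5.4
tealight 0.57 [108. 192. 220. 299.] c [474.  43.] L [77.2 57.6] ang -60.6
egg_cup 0.88 [110. 195. 221. 296.] c [459.  57.] L [64.6 48.5] ang -61.5
tealight 0.98 [305. 330. 363. 391.] c [549. 154.] L [47.7 38.8] ang 5.4
tealight 0.57 [108. 192. 220. 299.] c [477.  40.] L [79.4 59.2] ang -60.6
go [-0.0022  0.0014  0.1171] [ 0.001  0.001 -0.002] yaw -174.6 q [ 0.13  0.19 -0.39  0.98  0.    0.03] tcp [0.458 0.139 0.121]
```

View pics/w13.png

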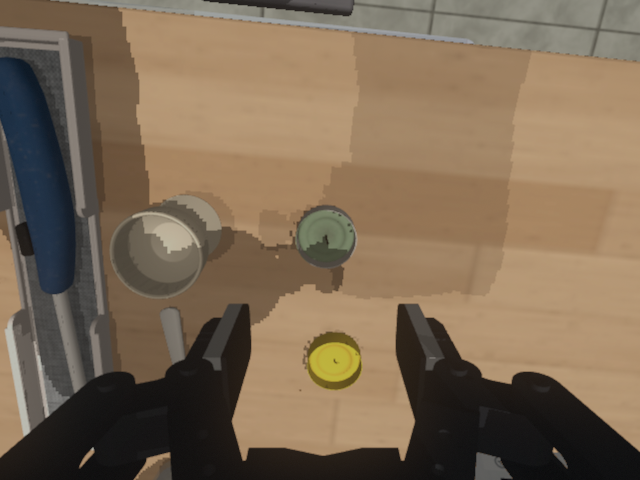

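w13 shows the grey tealight with green wax at (325,237), centred between the fingers. The egg cup at (160,245) and the yellow candle at (334,361) are clear of them. Descending and gripping gently.

Scaled: 0.001 m is 0.02, 0.118 m is 2.36.

{"api": "pendant", "payload": {
  "motion": [
    [-0.04, 0.02, 1.2, 0, 0, 0],
    [-0.04, 0.02, 2.2, 0, 0, 0],
    [-0.04, 0.02, 2.36, 0, 0, 0],
    [-0.04, 0.02, 2.36, 0, 0, 0]
  ]
}}

```text
clock: 31.22
tcp_pos: [0.4593, 0.1406, 0.003]
orientation: [-0.0, -0.048, 0.999, 0.0]
wrist_force: [-0.6, 0.4, 0.5]
finger_gap: 0.0539
grip_force: 0.0
```

{"api": "pendant", "payload": {
  "motion": [
    [0, 0, 0, 0, 0, 0],
    [0, 0, 0, 0, 0, 0],
    [0, 0, 0, 0, 0, 0]
  ],
  "finger_gap": 0.03,
  "grip_n": 25
}}

```text
clock: 31.6
tcp_pos: [0.4608, 0.1409, 0.0045]
orientation: [0.002, -0.048, 0.999, 0.0]
wrist_force: [-1.2, -0.4, 8.6]
finger_gap: 0.0361
grip_force: 25.0
```

{"api": "pendant", "payload": {
  "motion": [
    [0, 0, -1.2, 0, 0, 0],
    [0, 0, -2.4, 0, 0, 0],
    [0, 0, -2.8, 0, 0, 0],
    [0, 0, -2.8, 0, 0, 0]
  ]
}}

```text
clock: 32.1
tcp_pos: [0.4609, 0.141, 0.1451]
orientation: [0.003, -0.048, 0.999, 0.001]
wrist_force: [0.4, -1.0, 0.5]
finger_gap: 0.0365
grip_force: 25.5
```

Run:
```python
from h import *
go(.513,-.1425,.147,5.5)
```

```text
go [-0.0248 -0.2872 -0.0019] [ 0.001  0.006 -0.   ] yaw -174.5 q [ 0.13  0.18 -0.35  1.04  0.    0.03] tcp [0.461 0.141 0.145]
```

Gripped (36 mm). On to the small insert.

{"api": "pendant", "payload": {
  "motion": [
    [-0.1, -1.2, 0, 0, 0, 0],
    [-0.2, -2.4, 0, 0, 0, 0],
    [-0.3, -3.6, 0, 0, 0, 0],
    [-0.4, -4.8, 0, 0, 0, 0],
    [-0.5, -5.74, 0, 0, 0, 0],
    [-0.5, -5.74, 0, 0, 0, 0],
    [-0.5, -5.74, 0, 0, 0, 0]
  ]
}}

```text
clock: 32.98
tcp_pos: [0.5101, -0.1421, 0.1408]
orientation: [-0.002, -0.047, 0.999, 0.001]
wrist_force: [0.1, 0.4, -0.0]
finger_gap: 0.0366
grip_force: 25.5
```

Run:
```python
from h import *
p=shot("wrist","w14");rep(p,["small_insert"],.022,.3);rep(p,["tealight"],.145,.3)
go(.513,-.1425,.025,5.5)
```

```text
small_insert 0.91 [267. 183. 373. 281.] c [ 510. -144.] L [66.1 65.7] ang 5.4
small_insert 0.34 [426.   2. 590. 375.] c [486. -37.] L [244.   64.2] ang 1.5
tealight 0.9 [273. 264. 375. 377.] c [ 508. -143.] L [44.5 37.6] ang 5.4
tealight 0.53 [512. 435. 534. 459.] c [556. -56.] L [13.   2.9] ang 53.5
go [-0.0024 -0.0017  0.1167] [ 0.001 -0.002  0.001] yaw -174.4 q [-0.42  0.27 -0.23  1.07  0.   -0.52] tcp [ 0.511 -0.141  0.142]
```

View pics/w14.png

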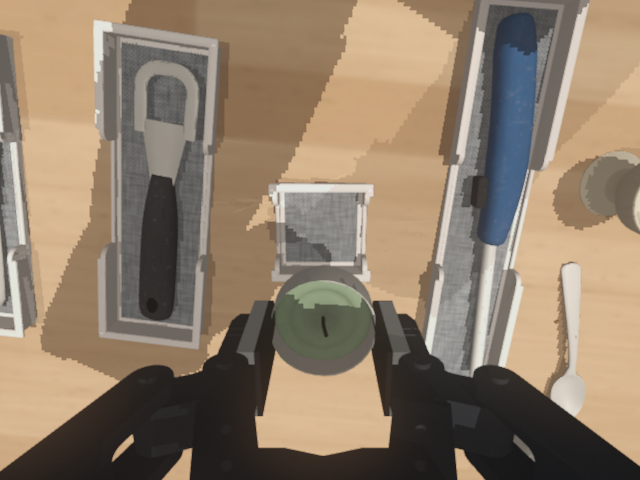

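w14 shows the tealight at (323,325) in the fingers, above the small insert at (320,232), whose scoops are on the finger sides. Opener and lighter lie in their inserts. Lowering.

Scaled: -0.002 m is -0.04, -0.001 m is -0.02.

{"api": "pendant", "payload": {
  "motion": [
    [-0.02, -0.04, 1, 0, 0, 0],
    [-0.02, -0.04, 2, 0, 0, 0],
    [-0.02, -0.04, 2.4, 0, 0, 0],
    [-0.02, -0.04, 2.4, 0, 0, 0]
  ]
}}

```text
clock: 33.62
tcp_pos: [0.5106, -0.1426, 0.0206]
orientation: [-0.002, -0.049, 0.999, 0.001]
wrist_force: [0.4, 0.7, 0.5]
finger_gap: 0.0366
grip_force: 25.5
```

{"api": "pendant", "payload": {
  "motion": [
    [0, 0, 0.14, 0, 0, 0],
    [0, 0, 0.28, 0, 0, 0],
    [0, 0, 0.28, 0, 0, 0]
  ]
}}

```text
clock: 34.0
tcp_pos: [0.5123, -0.1444, 0.0082]
orientation: [-0.0, -0.048, 0.999, 0.0]
wrist_force: [0.4, -0.7, 0.2]
finger_gap: 0.0364
grip_force: 25.5
```

Scaled: 0.001 m is 0.02.

{"api": "pendant", "payload": {
  "motion": [
    [0, 0, 0.02, 0, 0, 0],
    [0, 0, 0.02, 0, 0, 0],
    [0, 0, 0.02, 0, 0, 0]
  ],
  "finger_gap": 0.052,
  "grip_n": 20
}}

```text
clock: 34.38
tcp_pos: [0.5124, -0.1446, 0.0073]
orientation: [-0.0, -0.048, 0.999, 0.0]
wrist_force: [0.4, -0.9, -0.2]
finger_gap: 0.0521
grip_force: 0.0
```

{"api": "pendant", "payload": {
  "motion": [
    [0, 0, -1.2, 0, 0, 0],
    [0, 0, -2.4, 0, 0, 0],
    [0, 0, -3.6, 0, 0, 0],
    [0, 0, -4.8, 0, 0, 0],
    [0, 0, -5.6, 0, 0, 0],
    [0, 0, -5.6, 0, 0, 0]
  ]
}}

```text
clock: 35.12
tcp_pos: [0.5142, -0.1454, 0.2911]
orientation: [0.003, -0.048, 0.999, -0.001]
wrist_force: [0.3, 1.4, -0.8]
finger_gap: 0.0519
grip_force: 0.0
```

Run:
```python
from h import *
p=shot("wrist","w15");rep(p,["small_insert","slim_insert","broad_insert","long_insert"],.022,.5);rep(p,["tealight","peeler","bottle_opener","gas_lighter"],.013,.3);rep(p,["egg_cup"],.03,.3)
```

```text
small_insert 0.61 [292. 151. 362. 217.] c [ 511. -144.] L [66.4 65.6] ang 5.0
small_insert 0.52 [ 64.  43. 131. 254.] c [ 506. -364.] L [200.4  56.1] ang -1.4
slim_insert 0.78 [ 64.  44. 130. 254.] c [ 506. -364.] L [199.3  55.3] ang -1.8
broad_insert 0.67 [176.  49. 260. 267.] c [ 501. -253.] L [205.6  71.3] ang -2.7
broad_insert 0.6 [309. 162. 346. 202.] c [ 509. -145.] L [38.6 36.5] ang 5.5
long_insert 0.73 [393.  20. 497. 305.] c [494. -36.] L [275.5  63.9] ang 1.6
tealight 0.98 [577. 226. 626. 263.] c [547. 150.] L [47.5 37.4] ang 69.7
tealight 0.59 [307. 164. 344. 204.] c [ 509. -145.] L [39.3 38.3] ang 5.5
tealight 0.54 [174.  47. 260. 264.] c [ 503. -254.] L [209.5  73.7] ang -2.9
peeler 0.94 [ 87.  60. 117. 237.] c [ 506. -366.] L [170.   27.1] ang -1.6
bottle_opener 0.64 [200.  71. 249. 247.] c [ 502. -252.] L [174.1  40.7] ang -6.4
gas_lighter 0.74 [425.  42. 467. 289.] c [493. -32.] L [245.9  33.7] ang 2.5
```

View pics/w15.png

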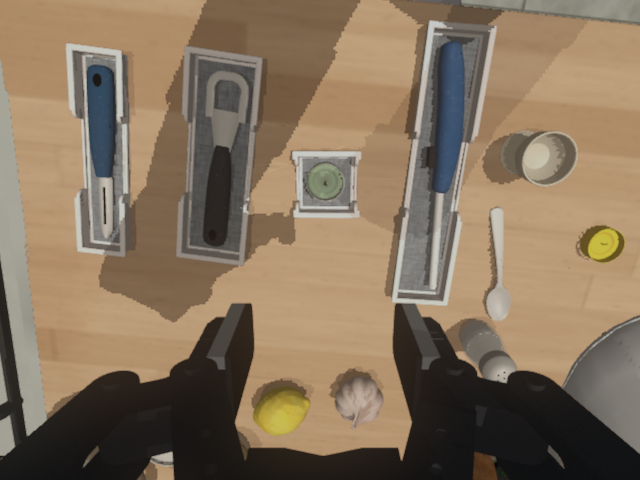

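w15 shows the peeler (102,150), opener (222,160), tealight (325,183) and lighter (445,165) each flat in its insert. The egg cup at (540,158) and salt shaker at (487,350) are standing, and the gripper is clear. Handing in.

```bash
python3 -c "
from workcell import env
print(env.hand_in())"
```

```text
the job is handed in; nothing more can be done
None
```

The lighter, opener, peeler and tealight were laid in that order, each flat in its own insert. The egg cup and salt shaker were left standing, and I handed the job in at about 35 s of the 109 s limit; the hand-in returned no verdict.

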